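# Pick a flat strip from its shelf lane into the kit tray

## Robot

A 7-joint arm with a two-finger parallel gripper is mounted at the origin on the work surface. World frame = base frame: x ahead of the robot, y to its left, z up, the work surface at z = 0. Lengths are in m, angles in rad, forces in N, time in s.
With the tool pointing down it reaches from about 0.425 to 0.925 m from the base axis. Payload 6.8 kg.
Tool frame: the origin (TCP) lies midway between the tips of the shut fingers; the grasp point (between the pads) lies 19 mm behind it; z points along the fingers, y is the line along which they close (so a half turn about z gives the same grasp; the last joint's range is limited). The gripper opens to 85 mm and grips with 20 to 120 N. Pads are 22 mm wide; open, the fingers measure 114 mm over their backs; the gripper's body (76 mm by 85 mm) begins 54 mm behind the grasp point. The pads swing forward as they close: fully open they stand 13 mm farther back than shut.
Start: joints at [-1.351, 0.477, 0.022, 1.555, -0.011, 1.109, -0.083], TCP at [0.217, 0.639, 0.231] pointing down, gripper open.
Joint ranges: [-2.96, 2.96], [-0.34, 2.1], [-1.41, 1.46], [0.24, 2.44], [-1.37, 4.51], [0.17, 1.92], [-2.96, 2.96]. Speed limits (rad/s): [2.39, 2.39, 3.14, 3.14, 3.14, 3.14, 3.14].

## Interface

Orientations are given as a rotation vector (axis times angle).
In Python, from bench import r gives the robot as it stands. The module is installed in compiled form; this text tells all that it offers.
- The arm moves only by the tool apply_moves, never from a script. Its argument "rows" is a list of rows, each a list of 6 numbers: the shift along the tool's x, y, z scaled (see below), then the turn, a rotation vector about the tool's x, y, z scaled (see below). A call has 1 to 5 rows; each row is the pose to reach, as a shift and turn from the pose commanded when the call began, along the tool's axes at that moment; what a row does not reach only later rows make up. The controller multiplies each number of a shift by 0.25 m and each number of a turn by 90 degrees. A row lasts 1/8 s, in which the tool goes at most 62.5 mm and 10.7 degrees, less where a joint would pass 70% of its speed; a pose out of reach is approached as far as the arm can. A call with a number of a shift or a turn outside -1 to 1 is refused whole. A call with a gripper value outside its range is refused whole. "claw" is the opening, from 0 (shut) to 1 (fully open), set as the call begins (left out, the last holds). The fingers move at their own pace and stop on an object; "newtons" is the grip in N (left out, the last holds). Time passes only in rows, so rows that repeat a pose let the fingers close. It gives the time, the measured TCP pose, the force, the opening and the grip force at its end, in the units of the state.
- r.get_obs(): the state, without advancing time (a new reading comes with each control period).
- r.grab_frame(name): name is "side" or "top"; returns a dict with "pixels" (420x560x3 uint8, red, green, blue), "intrinsics" (3x3 intrinsics, pixels), "dist" ([k1, k2, p1, p2, k3] as OpenCV has them; the pictures are not rectified), "eye" and "attitude" of the camera in the world. Camera axes: x right, y up, looking along -z (the intrinsics and any distortion apply to the point x, -y, -z); pixel columns grow to the right and rows downward; lengths in m; the calibration is good to about 2 mm. A picture is of the moment at which its call begins. There is no depth.
- r.hand_in(): hands the job in; it is judged then, once.
Trained networks look in a picture, given as the dict that the camera call returned (one of the last four; its "shot" number tells which), for a name from the list of things; names that differ only in an ending like _2 or _b are one class to them, and where a whole thing is asked for, a point or a joint stands for the part that bears it (a point fixed in the world has none). Each returns a list of dicts, best first, with "conf" (0 to 1); they miss things now and then, are a little off and sometimes report something else, mostly with a low value. They report only what shows in the picture. A call takes as long as a camera call. They do not tell look-alikes from the thing itself.
- r.search_frame(picture, thing): "rect" ([left, top, width, height] in pixels, round what is visible of it).
- r.outline_of(picture, thing): "pixels" (420x560 bool, what is visible of it) and "rect" ([left, top, width, height] in pixels, round what is visible of it).
- r.landmark_of(picture, thing): "point" ([column, row] in pixels: a listed point, or the origin of a listed thing).
The state is a dict: "clock": time; "joints": joint angles; "qvel": joint speeds; "tau": joint torques, N m; "tcp_pos": TCP position; "orientation": TCP orientation; "contact_force": force on the tool from outside, world axes, zero at the start; "moment": the same for the moment, N m; "grip_width": finger opening in m; "gripper_force": force on a finger pad.
Only numpy, scipy, OpenCV 4.12 (cv2) and the standard library are available. Lean on these libraries where they do the work, as an engineer would, in place of code of your own. Each camera call takes 0.05 s, during which the arm holds its last target. There are 200 camera calls.

## Task

Slide the yellow flat strip along its lane until a good third of it (about 55 mm) overhangs the open front edge of the little shelf, and let go of it there, lying flat. Then grip the overhanging part, lift the strip off, and lower it into the empty bay of the blue kit tray, letting go only once it is down inside, so that it lies flat on the bay's floor. Leave the other two strips and the parts already in the tray where they are.

Things in the scene. Friction and masses are not known exactly. Their poses are not given: they have to be found in the camera images.
- strip_mid (a point): centre (half-way up) of the yellow steel strip to be picked: 150 mm long along its y axis, 50 mm wide (x), 3 mm thick (z), 0.12 to 0.19 kg; its dark bolt holes are painted, not open. Starts wholly on the shelf in one of the three lanes, front end 20 to 65 mm behind the front edge
- strip_silver_mid (a point): centre of a bare steel strip of the same shape, in another lane; to be left alone
- strip_black_mid (a point): centre of a dark steel strip of the same shape, in the remaining lane; to be left alone
- rack: fixed low shelf with a smooth, slippery deck, 205 (x) by 240 mm (y), deck top 70 mm above its origin on the bench below its centre. Open front edge at y = -120 mm, clear below it. Three lanes for the strips run along y, centred at x = -64, 0, +64 mm, 59 mm wide between ribs 5 mm wide and 9 mm high; a 22 mm high stop closes them at the back (y = 108 to 120 mm)
- bay (a point): centre of the floor of the empty bay of the blue tray: 131 mm wide along its x, 205 mm long along its y, walls 5 mm thick rising 31 mm above this floor; the strip fits lengthwise along y. Axes as tray
- tray: fixed blue kit tray, 277 mm (x) by 215 mm (y), 36 mm high, floor 5 mm thick, origin under its centre; a wall across the middle parts two bays: the empty one at -x, the other at +x with the kit parts
- flange: steel flange in the other bay, 80 mm across, 30 mm high, origin under its centre; to be left alone
- block: red square block in the other bay, 60 by 60 by 30 mm, origin under its centre; to be left alone
- strip: the yellow strip again, origin at the centre of its underside, axes as above. In its lane it is too thin and too closely fenced to be gripped; pressed from above (5 to 10 N) with shut fingers, on the half away from the front edge, it slides along under them
Not all that is in view belongs to the job. Of the things shaped like the strip, the yellow one is meant.

How it is judged:
On the way, in this order (a step that is already met when the one before it is completed fails the run):
1. the yellow strip lies flat on the shelf with 35 mm or more of it over the front edge, at rest, and the robot touches it no more (y of strip_mid in the frame of rack below -0.08 m and z of strip_mid in the frame of rack between 0.068 and 0.076 m and angle between the z axis of strip and the z axis of rack, either way round below 0.06 rad and linear speed of strip below 0.02 m/s and contact force between each of the arm, the fingers and strip below 0.05 N), for 0.2 s.
2. the strip is held by the fingers, clear of the shelf (contact force between the fingers and strip above 0.5 N and contact force between rack and strip below 0.02 N and height (world z) of strip_mid above 0.076 m), for 0.2 s.
3. the strip is down inside the empty bay (its centre less than 40 mm above the bay's floor), still held (contact force between the fingers and strip above 0.5 N and z of strip_mid in the frame of tray below 0.045 m and x of strip_mid in the frame of tray between -0.13 and -0.01 m and y of strip_mid in the frame of tray between -0.07 and 0.07 m), for 0.1 s.
At the end, for the whole second after the job is handed in: The yellow strip lies flat (within 0.06 rad, its centre within 6 mm of the floor) and still in the bay of the tray that was empty, released; the silver and black strips, the flange and the red block are within 30 mm of where they began (z of strip_mid in the frame of tray below 0.011 m and angle between the z axis of strip and the z axis of tray, either way round below 0.06 rad and x of strip_mid in the frame of tray between -0.13 and -0.01 m and y of strip_mid in the frame of tray between -0.07 and 0.07 m and linear speed of strip below 0.02 m/s and contact force between the fingers and strip below 0.05 N and distance of each of strip_silver_mid, strip_black_mid, flange, block from where it was at the start of the episode below 0.03 m); the robot touches nothing.
It fails at once if another strip or a kit part is moved by more than 30 mm (distance of any of strip_silver_mid, strip_black_mid, flange, block from where it was at the start of the episode above 0.03 m).
It also fails if it takes over 64 s, if anything falls off the work surface, if the arm or the gripper's body presses on something with over 40 N, if the wrist force passes 120 N, or if a joint passes its speed limit or range.

## Working session

There is one attempt and no reset: what is moved stays moved. The work goes in short steps, Python scripts to look and compute and a tool call to move; the robot and the scene stay as the last step left them, time stands still between calls to the robot, and variables do not carry over. Pictures are saved under pics/ and viewed, at most 10 in all, crops included, and the job is handed in when it is done.

Besides the shell and the picture viewer there is one more tool, called after "Call:" as name([rows], argument=value, ...), one row to a line, values as JSON. apply_moves: Moves the arm, as the interface text tells. Its arguments: {"type":"object","properties":{"rows":{"type":"array","items":{"type":"array","items":{"type":"number"}}},"claw":{"type":"number"},"newtons":{"type":"number"}},"required":["rows"]}

```bash
mkdir -p pics
cat > h.py <<'E'
import numpy as np, cv2
from scipy.spatial.transform import Rotation as R
from bench import r
def save(n,p): cv2.imwrite('pics/'+n,p[:,:,::-1])
def rot(a):
    a=np.array(a,float)
    if a.shape==(3,3): return a
    return R.from_rotvec(a).as_matrix() if a.size==3 else R.from_quat(a).as_matrix()
def ray(f,uv):
    K=np.array(f['intrinsics']);d=np.array(f['dist'],float)
    q=cv2.undistortPoints(np.array(uv,float).reshape(-1,1,2),K,d).reshape(-1,2)
    v=np.c_[q[:,0],-q[:,1],-np.ones(len(q))]@rot(f['attitude']).T
    return np.array(f['eye'],float),v
def atz(f,uv,z):
    e,v=ray(f,uv); return e+v*((z-e[2])/v[:,2])[:,None]
def proj(f,P):
    c=(np.array(P,float).reshape(-1,3)-np.array(f['eye']))@rot(f['attitude'])
    c=c*[1,-1,-1]
    return cv2.projectPoints(c,np.zeros(3),np.zeros(3),np.array(f['intrinsics'],float),np.array(f['dist'],float))[0].reshape(-1,2)
E
python3 - <<'E'
from h import *
np.set_printoptions(precision=4,suppress=True)
o=r.get_obs();print(o)
F={}
for n in('side','top'):
    f=r.grab_frame(n);F[n]=f;save(n+'0.png',f['pixels']);print(n,f['eye'],f['attitude'],f['shot'])
    for t in('rack','tray','bay','strip_mid','strip_silver_mid','strip_black_mid','flange','block'):
        print(t,[(np.round(x['point'],1),round(x['conf'],2)) for x in r.landmark_of(f,t)])
E
```

```text
{'clock': 0.0, 'joints': array([-1.3511,  0.4778,  0.0223,  1.5564, -0.0115,  1.1093, -0.0831]), 'qvel': array([ 0.001 , -0.0001, -0.0001, -0.0026,  0.0012, -0.0015, -0.0006]), 'tau': array([ -0.0009, -59.646 ,   1.6076, -28.1203,   0.0126,   0.0093,
         0.    ]), 'tcp_pos': array([0.2172, 0.6385, 0.2303]), 'orientation': array([-0.5126, -3.0993,  0.0029]), 'contact_force': array([ 0.5663,  0.4264, -0.9755]), 'moment': array([0.0045, 0.0204, 0.017 ]), 'gripper_force': 0.0, 'grip_width': 0.08545372183381754}
side [ 0.0007 -0.6932  0.9647] [ 0.7548 -0.2387 -0.5711] 1
rack [(array([255.7, 190.2]), 0.62)]
tray [(array([347.5, 287.2]), 0.95)]
bay [(array([322. , 298.5]), 0.87)]
strip_mid [(array([281.5, 129.1]), 0.96), (array([158.3, 209. ]), 0.94), (array([283.5, 166. ]), 0.87), (array([340.2, 184.3]), 0.62), (array([283. , 170.7]), 0.17)]
strip_silver_mid [(array([235.5, 177.4]), 0.68)]
strip_black_mid [(array([253.6, 169.6]), 0.94)]
flange [(array([360.5, 256.2]), 0.6)]
block [(array([385.8, 287.9]), 0.62)]
top [0.3699 0.0381 1.1873] [ 0.0981 -0.0853 -1.5564] 2
rack [(array([236.7, 197. ]), 0.73), (array([223.8, 217.9]), 0.64)]
tray [(array([372.6, 200.4]), 0.71)]
bay [(array([374.9, 222.3]), 0.92)]
strip_mid [(array([247.1, 169.6]), 0.93), (array([273.6, 127. ]), 0.77), (array([201.4, 286.4]), 0.69), (array([168.9, 122.2]), 0.61)]
strip_silver_mid [(array([225. , 218.6]), 0.67)]
strip_black_mid [(array([232. , 190.1]), 0.84)]
flange [(array([359.4, 170.2]), 0.57)]
block []
```

View pics/side0.png

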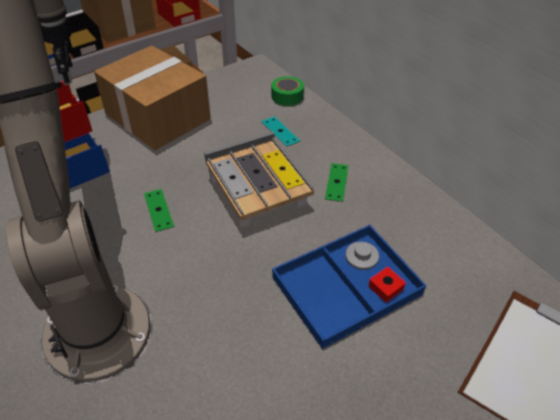

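View pics/top0.png

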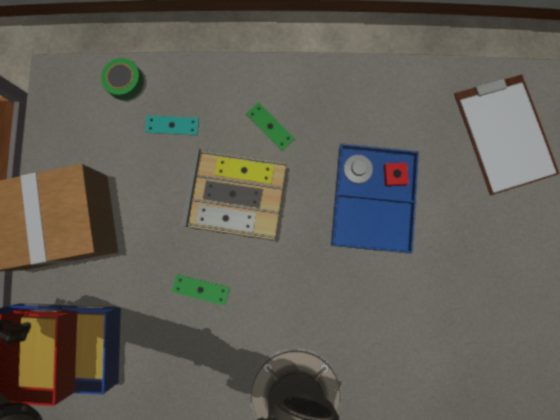

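In the side view, the strip-shaped things are silver (235,177), black (257,172) and yellow (283,168) on the shelf, with green (158,209) and (337,182) and teal (281,130) loose on the bench. Only the one at side (283,168), top (245,170) is yellow and in a lane, so that is the one meant. I'll measure it and confirm in a crop.

```bash
cat > meas.py <<'E'
from h import *
np.set_printoptions(precision=4,suppress=True)
def hsv(f): return cv2.cvtColor(np.ascontiguousarray(f['pixels']),cv2.COLOR_RGB2HSV)
def blob(m):
    m=cv2.morphologyEx(m.astype(np.uint8),cv2.MORPH_CLOSE,np.ones((5,5),np.uint8))
    n,l,s,c=cv2.connectedComponentsWithStats(m); return l,s,c
def yellow(f,box):
    h=hsv(f); m=(abs(h[...,0].astype(int)-28)<6)&(h[...,1]>190)&(h[...,2]>90)
    k=np.zeros(m.shape,bool);x0,y0,x1,y1=box;k[y0:y1,x0:x1]=1
    l,s,c=blob(m&k); i=1+np.argmax(s[1:,4]); return l==i
def rectz(f,m,z):
    cs,_=cv2.findContours(m.astype(np.uint8),cv2.RETR_EXTERNAL,cv2.CHAIN_APPROX_NONE)
    c=max(cs,key=len).reshape(-1,2).astype(float)
    P=atz(f,c,z)[:,:2]
    (cx,cy),(w,h),a=cv2.minAreaRect((P*1000).astype(np.float32))
    if w<h: w,h,a=h,w,a+90
    return np.array([cx,cy,w,h,a])
E
python3 - <<'E'
from meas import *
S=r.grab_frame('side');T=r.grab_frame('top')
for f,b in((S,(255,135,320,200)),(T,(205,150,290,190))):
    m=yellow(f,b);ys,xs=np.where(m);print('yellow',m.sum(),xs.min(),xs.max(),ys.min(),ys.max(),rectz(f,m,.073))
    h=hsv(f);mb=(abs(h[...,0].astype(int)-110)<12)&(h[...,1]>150)&(h[...,2]>40)
    k=np.zeros(mb.shape,bool);k[130:350,265:430]=1
    l,s,c=blob(mb&k);i=1+np.argmax(s[1:,4]);mm=l==i
    cv2.imwrite(f'pics/_m{f["shot"]}.png',mm.astype(np.uint8)*255)
    print('tray',s[i],'rect z36',rectz(f,mm,.036))
    for t in('rack','tray','bay','strip_silver_mid','strip_black_mid'):
        z=dict(rack=0,tray=0,bay=.005).get(t,.0715)
        for x in r.landmark_of(f,t): print(t,round(x['conf'],2),atz(f,[x['point']],z)[0])
    x=r.outline_of(f,'rack')
    for q in x: print('rackoutl',q['rect'],q['conf'],rectz(f,q['pixels'],.07))
a=cv2.resize(T['pixels'][145:245,183:293],None,fx=5,fy=5,interpolation=cv2.INTER_CUBIC)[:, :]
b=cv2.resize(S['pixels'][128:243,200:320],None,fx=5*100/115,fy=5*100/115,interpolation=cv2.INTER_CUBIC)
im=np.hstack([a[:500],b[:500]]);im=cv2.resize(im,(800,int(im.shape[0]*800/im.shape[1])));print(im.shape)
save('crop1.png',im)
E
```

```text
yellow 678 263 302 151 188 [588.0731 138.9925 147.6389  48.2728  81.7169]
tray [ 273  226  152  122 8516] rect z36 [ 518.3191 -220.044   283.7921  224.5542  175.1078]
rack 0.94 [0.5138 0.1661 0.    ]
tray 0.63 [ 0.5274 -0.221   0.    ]
bay 0.66 [ 0.4487 -0.2044  0.005 ]
strip_silver_mid 0.69 [0.462  0.1813 0.0715]
strip_black_mid 0.63 [0.52   0.1726 0.0715]
rackoutl [203.6, 134.5, 110.4, 95.2] 0.95 [522.6613 157.8828 302.7936 232.63    81.9425]Traceback (most recent call last):
  File "<stdin>", line 4, in <module>
  File "meas.py", line 10, in yellow
    l,s,c=blob(m&k); i=1+np.argmax(s[1:,4]); return l==i
                         ~~~~~~~~~^^^^^^^^^
    return _wrapfunc(a, 'argmax', axis=axis, out=out, **kwds)
    return bound(*args, **kwds)
ValueError: attempt to get argmax of an empty sequence
```

```bash
sed -i 's/h\[...,1\]>190/h[...,1]>sat/; s/-28)<6/-29)<7/; s/def yellow(f,box)/def yellow(f,box,sat=190)/' meas.py
python3 - <<'E'
from meas import *
S=r.grab_frame('side');T=r.grab_frame('top')
h=hsv(T);print(h[163,225:265:6],h[180,225:235:4],T['pixels'][163,230])
a=cv2.resize(T['pixels'][145:245,183:293],None,fx=5,fy=5,interpolation=cv2.INTER_CUBIC)
b=cv2.resize(S['pixels'][128:243,200:320],None,fx=5*100/115,fy=5*100/115,interpolation=cv2.INTER_CUBIC)
im=np.hstack([a[:500],b[:500]]);im=cv2.resize(im,(800,int(im.shape[0]*800/im.shape[1])))
save('crop1.png',im)
f=T
mb=(abs(h[...,0].astype(int)-110)<12)&(h[...,1]>150)&(h[...,2]>40)
k=np.zeros(mb.shape,bool);k[130:270,320:430]=1
l,s,c=blob(mb&k);i=1+np.argmax(s[1:,4]);mm=l==i
print('tray',s[i],rectz(f,mm,.036))
for t in('rack','tray','bay','strip_mid','strip_silver_mid','strip_black_mid'):
        z=dict(rack=0,tray=0,bay=.005).get(t,.0715)
        for x in r.landmark_of(f,t): print(t,round(x['conf'],2),atz(f,[x['point']],z)[0])
x=r.outline_of(f,'rack')
for q in x: print('rackoutl',q['rect'],q['conf'],rectz(f,q['pixels'],.07))
for q in r.outline_of(f,'strip'): print('strip',q['rect'],q['conf'],rectz(f,q['pixels'],.073))
m=yellow(f,(205,150,290,190),120);print(m.sum(),rectz(f,m,.073))
E
```

```text
[[ 30 180 157]
 [ 31 180 160]
 [ 31 182 161]
 [ 31 182 161]
 [ 31 181 162]
 [ 30 177 156]
 [ 29 151 149]] [[ 23  43 107]
 [ 23  36 113]
 [ 20  42 122]] [158 159  45]
tray [ 333  147   84  105 6127] [ 524.384  -208.6512  270.7813  209.6944  175.0472]
rack 0.88 [0.5249 0.1608 0.    ]
tray 0.68 [0.6044 0.1425 0.    ]
tray 0.62 [ 0.5243 -0.2044  0.    ]
bay 0.95 [ 0.467 -0.203  0.005]
strip_mid 0.93 [0.7147 0.3381 0.0715]
strip_mid 0.92 [0.2837 0.2498 0.0715]
strip_mid 0.64 [0.7131 0.0696 0.0715]
strip_mid 0.59 [0.5805 0.1399 0.0715]
strip_silver_mid 0.69 [0.4606 0.1912 0.0715]
strip_silver_mid 0.27 [ 0.5158 -0.19    0.0715]
strip_black_mid 0.75 [0.5293 0.1652 0.0715]
rackoutl [181.8, 146.3, 106.9, 94.5] 0.92 [528.5085 166.0365 246.6713 210.3706  82.1276]
strip [245.1, 101.0, 48.7, 47.9] 0.83 [707.2999  73.8502 139.8771  47.3726  44.6692]
strip [218.1, 156.5, 56.7, 26.7] 0.79 [588.7734 140.6303 152.0325  50.771   81.9599]
strip [174.7, 275.7, 53.7, 28.8] 0.73 [279.3467 246.8297 141.0142  44.6438  77.3752]
strip [329.0, 143.7, 91.5, 109.2] 0.38 [ 520.7735 -200.691   271.3151  211.7031  175.6745]
1154 [588.5283 141.2649 152.369   52.5149  81.7816]
```

View pics/crop1.png

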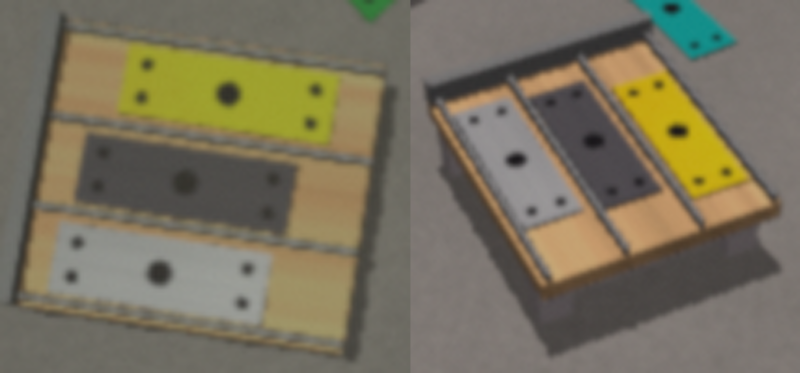

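The crop shows the yellow strip in the far lane (+x) at crop (230,93) and (678,130). The front edge is toward the tray and the black stop is behind. The two cameras agree on the strip centre (0.588, 0.140) and its axis of 81.8°. That puts its front end about 28 mm behind the edge, which fits the description.

```bash
cat > go.py <<'E'
from h import *
import sys
np.set_printoptions(precision=4,suppress=True)
# usage: go.py x y z yawdeg (angle of tool y axis in world)
def rel(p,R0,g,yaw):
    a=np.radians(yaw);y=np.array([np.cos(a),np.sin(a),0]);z=np.array([0,0,-1.]);G=np.c_[np.cross(y,z),y,z]
    return np.r_[R0.T@(np.array(g)-p)/.25, R.from_matrix(R0.T@G).as_rotvec()/(np.pi/2)],G
if __name__=='__main__':
    o=r.get_obs();p=o['tcp_pos'];R0=rot(o['orientation'])
    v=[float(a) for a in sys.argv[1:]]
    print(o['clock'],p,o['contact_force'],o['grip_width'],'yaw',np.degrees(np.arctan2(R0[1,1],R0[0,1])))
    for i in range(0,len(v),4):
        d,G=rel(p,R0,v[i:i+3],v[i+3]);print(d); p=np.array(v[i:i+3]);R0=G
E
python3 go.py .30 .58 .34 50  .55 .25 .30 0 .594 .180 .12 -8.2
```

```text
1.8 [0.2173 0.6391 0.2313] [-0.849  -0.9006 -0.3282] 0.08538417842453142 yaw 71.21674449306964
[-0.3891 -0.1172 -0.4347  0.     -0.      0.2357]
[-1.6145 -0.3684  0.16    0.      0.      0.5556]
[-0.28    0.176   0.72    0.      0.      0.0911]
```

Call:
apply_moves([
  [0, 0, -0.2, 0, 0, 0],
  [-0.2, -0.1, -0.43, 0, 0, 0.1],
  [-0.39, -0.12, -0.43, 0, 0, 0.236],
  [-0.39, -0.12, -0.43, 0, 0, 0.236],
], claw=0)

```text
clock: 2.3
tcp_pos: [0.3068, 0.5762, 0.3412]
orientation: [1.091, 2.942, 0.005]
contact_force: [-0.6, -0.6, 0.1]
grip_width: 0.0124
gripper_force: 0.0
```

```bash
python3 go.py .42 .41 .32 20  .594 .180 .22 -8.2 .594 .180 .09 -8.2
```

```text
2.3 [0.3068 0.5762 0.3412] [-0.5657 -0.6388  0.0831] 0.012392836622321388 yaw 49.29440515225418
[-0.7767 -0.2088  0.0857  0.0032  0.0008  0.3255]
[-1.1026  0.3394  0.4     0.      0.      0.3133]
[0.   0.   0.52 0.   0.   0.  ]
```

Call:
apply_moves([
  [-0.25, -0.06, 0.02, 0, 0, 0.1],
  [-0.5, -0.12, 0.05, 0, 0, 0.21],
  [-0.777, -0.209, 0.086, 0.003, 0, 0.325],
  [-0.777, -0.209, 0.086, 0.003, 0, 0.325],
])

```text
clock: 2.8
tcp_pos: [0.4177, 0.4099, 0.3169]
orientation: [-1.795, -2.578, 0.009]
contact_force: [-0.5, 0.9, 0.8]
grip_width: -0.0
gripper_force: 0.0
```

```bash
python3 go.py .54 .25 .24 -8.2  .594 .180 .09 -8.2
```

```text
2.8 [0.4177 0.4099 0.3169] [-0.5148  0.8922  0.796 ] -2.9440105784243242e-05 yaw 20.304038515399498
[-0.7688  0.2385  0.3087 -0.0026  0.0027  0.3167]
[-0.2463  0.2537  0.6     0.      0.      0.    ]
```

Call:
apply_moves([
  [-0.25, 0.08, 0.1, 0, 0, 0.1],
  [-0.5, 0.16, 0.2, 0, 0, 0.21],
  [-0.769, 0.238, 0.309, -0.003, 0.003, 0.317],
  [-0.769, 0.238, 0.309, -0.003, 0.003, 0.317],
  [-0.769, 0.238, 0.309, -0.003, 0.003, 0.317],
])

```text
clock: 3.42
tcp_pos: [0.5388, 0.254, 0.2389]
orientation: [-2.368, -2.062, 0.0]
contact_force: [-1.3, 0.5, 0.3]
grip_width: -0.0004
gripper_force: 0.0
```

```bash
python3 go.py .594 .180 .09 -8.2
```

```text
3.425 [0.5388 0.254  0.2389] [-1.3043  0.4612  0.3337] -0.0004113441721968361 yaw -7.89391558222139
[-0.2632  0.2601  0.5952 -0.0008 -0.0005  0.0034]
```

Call:
apply_moves([
  [-0.15, 0.15, 0.15, 0, 0, 0],
  [-0.263, 0.26, 0.3, 0, 0, 0.003],
  [-0.263, 0.26, 0.5, 0, 0, 0.003],
  [-0.263, 0.26, 0.595, 0, 0, 0.003],
  [-0.263, 0.26, 0.595, 0, 0, 0.003],
])

```text
clock: 4.05
tcp_pos: [0.5921, 0.1843, 0.0893]
orientation: [-2.365, -2.061, 0.002]
contact_force: [-0.8, -0.5, 0.7]
grip_width: -0.0001
gripper_force: 0.0
```

```bash
python3 go.py .594 .180 .074 -8.2
```

```text
4.05 [0.5921 0.1843 0.0893] [-0.7617 -0.5471  0.668 ] -0.00012404103987818834 yaw -7.849752861410008
[-0.0159  0.0102  0.0613 -0.0025 -0.0012  0.0039]
```

Call:
apply_moves([
  [-0.01, 0.006, 0.03, 0, 0, 0.003],
  [-0.01, 0.006, 0.05, 0, 0, 0.003],
  [-0.01, 0.006, 0.058, 0, 0, 0.003],
  [-0.01, 0.006, 0.062, 0, 0, 0.003],
  [-0.01, 0.006, 0.062, 0, 0, 0.003],
])

```text
clock: 4.68
tcp_pos: [0.5953, 0.1792, 0.0758]
orientation: [-2.376, -2.053, -0.003]
contact_force: [-0.0, 1.0, -0.6]
grip_width: 0.0
gripper_force: 0.0
```

Call:
apply_moves([
  [0, 0, 0.004, 0, 0, 0],
  [0, 0, 0.004, 0, 0, 0],
])

```text
clock: 4.92
tcp_pos: [0.5951, 0.1792, 0.0746]
orientation: [-2.376, -2.053, -0.003]
contact_force: [-1.3, 0.4, -0.3]
grip_width: 0.0003
gripper_force: 0.0
```

Call:
apply_moves([
  [0, 0, 0.004, 0, 0, 0],
  [0, 0, 0.008, 0, 0, 0],
  [0, 0, 0.008, 0, 0, 0],
])

```text
clock: 5.3
tcp_pos: [0.5953, 0.1792, 0.0732]
orientation: [-2.376, -2.053, -0.003]
contact_force: [-2.0, -0.6, 4.1]
grip_width: -0.0
gripper_force: 2.7
```

Call:
apply_moves([
  [0, 0, 0.002, 0, 0, 0],
  [0, 0, 0.002, 0, 0, 0],
])

```text
clock: 5.55
tcp_pos: [0.5954, 0.1792, 0.0732]
orientation: [-2.376, -2.052, -0.004]
contact_force: [-3.2, 0.4, 9.0]
grip_width: 0.0001
gripper_force: 4.6
```

```bash
python3 go.py .5832 .0977 .073 -8.2
```

```text
5.55 [0.5954 0.1792 0.0732] [-3.188   0.3817  9.0229] 5.218727916549314e-05 yaw -8.353440940542438
[-0.3296 -0.0009 -0.0004  0.0001 -0.002  -0.0017]
```

Call:
apply_moves([
  [-0.03, 0, 0, 0, 0, 0],
  [-0.06, 0, 0, 0, 0, 0],
  [-0.09, 0, 0, 0, 0, 0],
  [-0.12, 0, 0, 0, 0, 0],
  [-0.12, 0, 0, 0, 0, 0],
])

```text
clock: 6.18
tcp_pos: [0.592, 0.149, 0.0732]
orientation: [-2.378, -2.053, -0.006]
contact_force: [0.3, -2.5, 6.8]
grip_width: 0.0
gripper_force: 3.4
```

Run:
```python
from meas import *
o=r.get_obs();print(o['tcp_pos'],o['contact_force'])
f=r.grab_frame('side');save('s1.png',f['pixels'])
m=yellow(f,(255,135,320,215));print(m.sum(),rectz(f,m,.073))
print(proj(f,[o['tcp_pos']]))
```

```text
[0.592  0.149  0.0732] [ 0.307  -2.4933  6.8095]
75 [576.4736  39.4383  46.9546  18.4177   5.9004]
[[281.3374 165.707 ]]
```

View pics/s1.png

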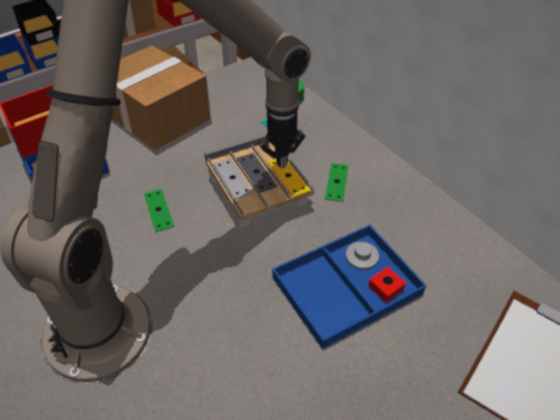

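Call:
apply_moves([
  [-0.03, 0, 0, 0, 0, 0],
  [-0.06, 0, 0, 0, 0, 0],
  [-0.09, 0, 0, 0, 0, 0],
  [-0.12, 0, 0, 0, 0, 0],
  [-0.12, 0, 0, 0, 0, 0],
])

```text
clock: 6.85
tcp_pos: [0.5878, 0.1194, 0.0732]
orientation: [-2.378, -2.053, -0.007]
contact_force: [-0.8, -0.9, 7.8]
grip_width: -0.0002
gripper_force: 3.6
```

Call:
apply_moves([
  [-0.03, 0, 0, 0, 0, 0],
  [-0.06, 0, 0, 0, 0, 0],
  [-0.09, 0, 0, 0, 0, 0],
  [-0.112, 0, 0, 0, 0, 0],
  [-0.112, 0, 0, 0, 0, 0],
])

```text
clock: 7.48
tcp_pos: [0.5838, 0.092, 0.0731]
orientation: [-2.377, -2.053, -0.007]
contact_force: [0.4, -0.4, 7.9]
grip_width: 0.0002
gripper_force: 3.7
```

Run:
```python
from meas import *
o=r.get_obs();print(o['tcp_pos'],o['contact_force'])
f=r.grab_frame('side');T=r.grab_frame('top')
for g,b,s in((f,(255,135,340,225),120),(T,(205,140,320,190),100)):
    m=yellow(g,b,s);print(m.sum(),rectz(g,m,.073))
a=cv2.resize(f['pixels'][135:235,220:330],None,fx=5,fy=5,interpolation=cv2.INTER_CUBIC)
save('s2.png',a)
```

```text
[0.5838 0.092  0.0731] [ 0.442  -0.4009  7.8731]
87 [567.6613 -14.1943  50.4341  16.5163 174.1408]
106 [567.259  -13.8749  50.5455  15.984  175.689 ]
```

View pics/s2.png

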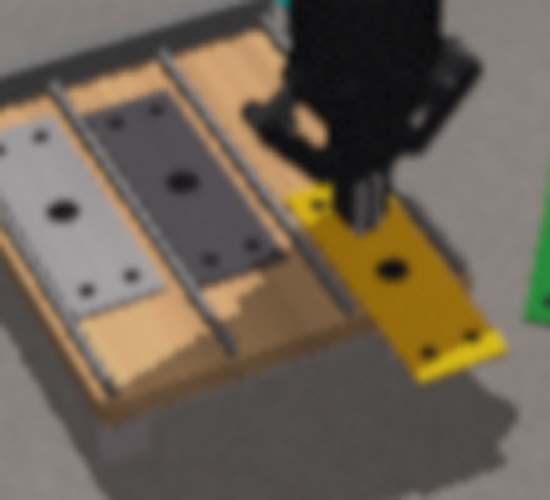

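The strip followed the fingers and overhangs at crop (410,320), with its front end at about y = -0.022 m. I'll release it by lifting away.

Call:
apply_moves([
  [0, 0, -0.04, 0, 0, 0],
  [0, 0, -0.16, 0, 0, 0],
  [0, 0, -0.4, 0, 0, 0],
  [0, 0, -0.4, 0, 0, 0],
])

```text
clock: 8.07
tcp_pos: [0.5855, 0.092, 0.1768]
orientation: [2.376, 2.052, 0.016]
contact_force: [0.1, 0.0, -0.9]
grip_width: -0.0
gripper_force: 0.0
```

Call:
apply_moves([
  [0.3, 0, -0.1, 0, 0, 0],
  [0.5, 0, -0.2, 0, 0, 0],
  [0.5, 0, -0.2, 0, 0, 0],
  [0.5, 0, -0.2, 0, 0, 0],
], claw=1)

```text
clock: 8.57
tcp_pos: [0.6001, 0.2157, 0.2216]
orientation: [-2.374, -2.055, -0.001]
contact_force: [-0.3, -0.5, -1.3]
grip_width: 0.0721
gripper_force: 0.0
```

Run:
```python
from meas import *
o=r.get_obs();print(o['clock'],o['tcp_pos'],o['contact_force'],o['grip_width'])
f=r.grab_frame('side');T=r.grab_frame('top')
for g,b,s in((f,(255,135,340,225),150),(T,(205,140,320,190),130)):
    m=yellow(g,b,s);print(m.sum(),rectz(g,m,.073))
    for x in r.landmark_of(g,'rack'): 
        print('rack',x['conf'],atz(g,[x['point']],0)[0])
    for x in r.landmark_of(g,'bay'): print('bay',x['conf'],atz(g,[x['point']],.005)[0])
a=cv2.resize(f['pixels'][135:235,220:330],None,fx=5,fy=5,interpolation=cv2.INTER_CUBIC)
b=cv2.resize(T['pixels'][140:240,200:310],None,fx=5,fy=5,interpolation=cv2.INTER_CUBIC)
im=np.hstack([a,b]);save('s3.png',cv2.resize(im,(800,364)))
```

```text
8.575 [0.6001 0.2157 0.2216] [-0.2938 -0.46   -1.3467] 0.07208803711336202
670 [575.4149  39.3911 125.6705  52.6242  81.1396]
rack 0.7 [0.5239 0.1668 0.    ]
bay 0.61 [ 0.4499 -0.2141  0.005 ]
853 [575.1535  41.0997 124.535   51.5766  81.4949]
rack 0.89 [0.5225 0.1575 0.    ]
bay 0.72 [ 0.4659 -0.1997  0.005 ]
```

View pics/s3.png

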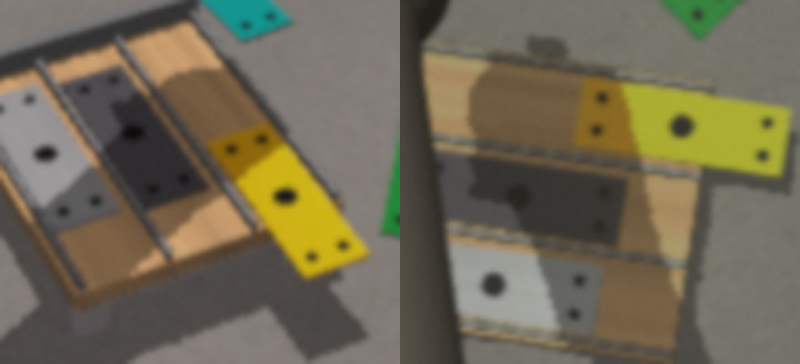

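The strip lies flat with its front end at about (0.566, -0.022). The overhang is about 58 mm by the 150 mm strip scale in the top crop. Next is the approach for the grip, 39 mm behind the front end.

```bash
python3 go.py .572 .017 .12 -8.4 .572 .017 .0565 -8.4
```

```text
8.875 [0.6004 0.2137 0.2217] [ 0.1791 -1.1089 -0.5109] 0.08526208804953322 yaw -8.473736083611168
[-0.7956  0.0041  0.4055 -0.0005 -0.0011 -0.0008]
[0.    0.    0.254 0.    0.    0.   ]
```

Call:
apply_moves([
  [-0.25, 0, 0, 0, 0, 0],
  [-0.5, 0, 0.1, 0, 0, 0],
  [-0.75, 0.004, 0.25, 0, 0, 0],
  [-0.796, 0.004, 0.405, 0, 0, 0],
  [-0.796, 0.004, 0.405, 0, 0, 0],
], claw=1)

```text
clock: 9.5
tcp_pos: [0.5694, 0.0152, 0.1177]
orientation: [-2.379, -2.045, 0.007]
contact_force: [-0.6, -0.4, 0.4]
grip_width: 0.0853
gripper_force: 0.0
```

Call:
apply_moves([
  [0, 0, 0, 0, 0, 0],
  [0, 0, 0, 0, 0, 0],
])

```text
clock: 9.75
tcp_pos: [0.5741, 0.0202, 0.1219]
orientation: [-2.375, -2.056, -0.007]
contact_force: [0.5, 0.3, 0.4]
grip_width: 0.0856
gripper_force: 0.0
```

```bash
python3 go.py .572 .017 .0565 -8.4
```

```text
9.75 [0.5741 0.0202 0.1219] [0.4621 0.2832 0.375 ] 0.08555782824112143 yaw -8.224178048227005
[-0.015  -0.0071  0.2617  0.0017 -0.0026  0.002 ]
```

Call:
apply_moves([
  [-0.006, -0.003, 0.06, 0, 0, 0],
  [-0.006, -0.003, 0.12, 0, 0, 0],
  [-0.006, -0.003, 0.2, 0, 0, 0],
  [-0.006, -0.003, 0.257, 0, 0, 0],
  [-0.006, -0.003, 0.257, 0, 0, 0],
])

```text
clock: 10.38
tcp_pos: [0.5706, 0.0174, 0.0547]
orientation: [-2.375, -2.052, 0.001]
contact_force: [0.9, -0.4, -0.2]
grip_width: 0.0854
gripper_force: 0.0
```

```bash
python3 go.py .572 .017 .0565 -8.4
python3 - <<'E'
from meas import *
f=r.grab_frame('side')
a=cv2.resize(f['pixels'][130:220,240:340],None,fx=6,fy=6,interpolation=cv2.INTER_CUBIC)
save('s4.png',a)
o=r.get_obs();print(o['tcp_pos'],(proj(f,[o['tcp_pos']])-[240,130])*6)
E
```

```text
10.375 [0.5706 0.0174 0.0547] [ 0.9155 -0.4025 -0.2379] 0.08543344708685015 yaw -8.337900405061601
[-0.0006  0.0057 -0.0073 -0.0018 -0.001   0.0007]
[0.5713 0.0172 0.0556] [[387.1022 435.602 ]]
```

View pics/s4.png

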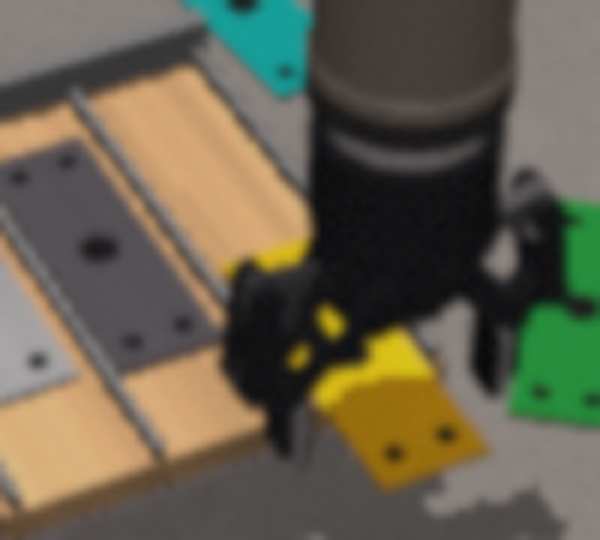

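The fingers straddle the overhanging part at crop (290,430) and (490,370), ahead of the front edge. I'll close them.

Call:
apply_moves([
  [0, 0, 0, 0, 0, 0],
  [0, 0, 0, 0, 0, 0],
  [0, 0, 0, 0, 0, 0],
  [0, 0, 0, 0, 0, 0],
  [0, 0, 0, 0, 0, 0],
], claw=0, newtons=80)

```text
clock: 11.05
tcp_pos: [0.5723, 0.0174, 0.0571]
orientation: [-2.376, -2.053, -0.005]
contact_force: [-1.3, 0.4, 5.5]
grip_width: 0.0471
gripper_force: 81.0
```

Call:
apply_moves([
  [0, 0, -0.02, 0, 0, 0],
  [0, 0, -0.04, 0, 0, 0],
  [0, 0, -0.07, 0, 0, 0],
  [0, 0, -0.12, 0, 0, 0],
  [0, 0, -0.16, 0, 0, 0],
])

```text
clock: 11.68
tcp_pos: [0.572, 0.0173, 0.0973]
orientation: [-2.376, -2.053, -0.004]
contact_force: [0.8, -0.8, -0.8]
grip_width: 0.0468
gripper_force: 82.1
```

Run:
```python
from meas import *
f=r.grab_frame('side')
a=cv2.resize(f['pixels'][120:220,230:340],None,fx=5,fy=5,interpolation=cv2.INTER_CUBIC)
save('s5.png',a)
o=r.get_obs();print(o['tcp_pos'],o['contact_force'],o['moment'],o['grip_width'])
```

```text
[0.5727 0.0173 0.0984] [ 0.7556 -0.1169  0.7091] [-0.1083 -0.0361  0.0086] 0.046887179553527086
```

View pics/s5.png

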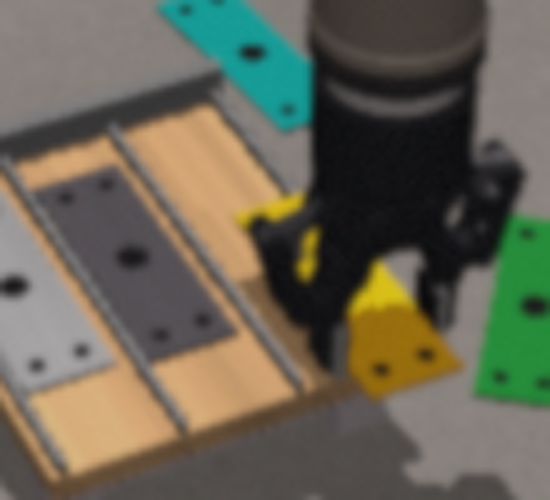

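The strip is held at crop (400,340) and looks about level. I'll lift it further and carry it over.

```bash
python3 go.py .568 -.01 .17 -8.3 .454 -.239 .17 -5
```

```text
11.725 [0.5727 0.0173 0.0984] [ 0.7556 -0.1169  0.7091] 0.046887179553527086 yaw -8.354746096277749
[-0.1097 -0.0023 -0.2867  0.0015 -0.0021 -0.0006]
[-0.9722 -0.319   0.      0.      0.     -0.0367]
```

Call:
apply_moves([
  [0, 0, -0.08, 0, 0, 0],
  [0, 0, -0.18, 0, 0, 0],
  [-0.05, 0, -0.287, 0, 0, 0],
  [-0.11, 0, -0.287, 0, 0, 0],
])

```text
clock: 12.22
tcp_pos: [0.5691, -0.0103, 0.1699]
orientation: [2.376, 2.054, 0.009]
contact_force: [0.5, -1.1, -1.7]
grip_width: 0.0467
gripper_force: 82.4
```

Call:
apply_moves([
  [-0.2, -0.06, 0, 0, 0, 0],
  [-0.4, -0.13, 0, 0, 0, -0.01],
  [-0.6, -0.2, 0, 0, 0, -0.02],
  [-0.8, -0.26, 0, 0, 0, -0.03],
  [-0.972, -0.319, 0, 0, 0, -0.037],
])

```text
clock: 12.85
tcp_pos: [0.4516, -0.2409, 0.1665]
orientation: [-2.316, -2.119, -0.002]
contact_force: [0.0, -0.5, -0.9]
grip_width: 0.0469
gripper_force: 82.4
```

Call:
apply_moves([
  [0, 0, 0, 0, 0, 0],
  [0, 0, 0, 0, 0, 0],
])

```text
clock: 13.1
tcp_pos: [0.4532, -0.2386, 0.1666]
orientation: [-2.315, -2.12, -0.003]
contact_force: [0.8, 0.7, -1.9]
grip_width: 0.0465
gripper_force: 82.4
```

```bash
python3 go.py .454 -.239 .06 -5
python3 - <<'E'
from meas import *
f=r.grab_frame('side');save('s6.png',f['pixels'][180:360,220:460].repeat(3,0).repeat(3,1))
T=r.grab_frame('top')
h=hsv(T)
mb=(abs(h[...,0].astype(int)-110)<12)&(h[...,1]>120)&(h[...,2]>30)
k=np.zeros(mb.shape,bool);k[130:270,320:430]=1
ys,xs=np.where(mb&k);print(xs.min(),xs.max(),ys.min(),ys.max())
m=yellow(T,(300,150,430,270),120);print(m.sum(),rectz(T,m,.18))
E
```

```text
13.1 [ 0.4532 -0.2386  0.1666] [ 0.847   0.6771 -1.9257] 0.04646815903504373 yaw -5.0443782807793545
[-0.0025  0.0039  0.4263 -0.0005 -0.0019 -0.0005]
332 417 145 251
848 [ 458.7869 -177.7622  102.8892   49.0541   85.2277]
```

View pics/s6.png

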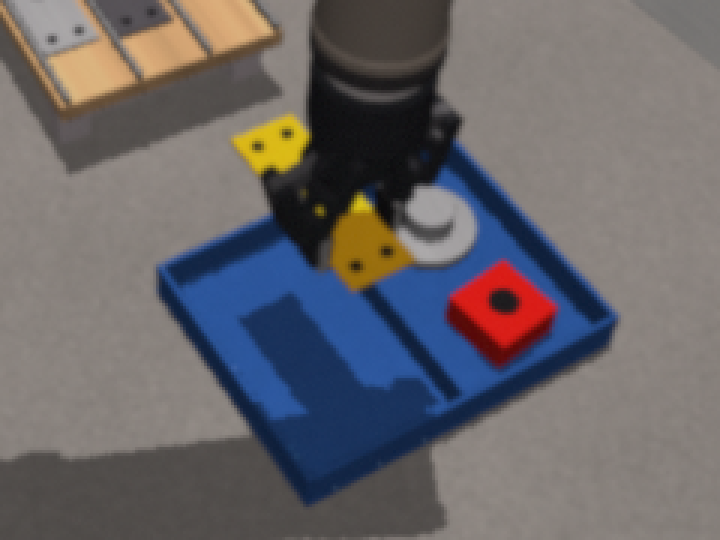

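Held over the empty bay, with its shadow in the bay at crop (310,360). The measured rear end, y ≈ -0.126, matches the plan, so I'll lower it.

Call:
apply_moves([
  [0, 0, 0.12, 0, 0, 0],
  [0, 0, 0.25, 0, 0, 0],
  [0, 0, 0.38, 0, 0, 0],
  [0, 0, 0.46, 0, 0, 0],
  [0, 0, 0.5, 0, 0, 0],
])

```text
clock: 13.82
tcp_pos: [0.4537, -0.2373, 0.041]
orientation: [-2.312, -2.123, -0.002]
contact_force: [0.1, 0.0, -1.4]
grip_width: 0.0469
gripper_force: 82.4
```

Call:
apply_moves([
  [0, 0, 0.03, 0, 0, 0],
  [0, 0, 0.06, 0, 0, 0],
  [0, 0, 0.09, 0, 0, 0],
  [0, 0, 0.1, 0, 0, 0],
  [0, 0, 0.1, 0, 0, 0],
])

```text
clock: 14.45
tcp_pos: [0.4535, -0.2386, 0.0172]
orientation: [-2.315, -2.121, -0.003]
contact_force: [-0.3, 0.7, -1.3]
grip_width: 0.0463
gripper_force: 82.4
```

Call:
apply_moves([
  [0, 0, 0.012, 0, 0, 0],
  [0, 0, 0.024, 0, 0, 0],
  [0, 0, 0.036, 0, 0, 0],
  [0, 0, 0.036, 0, 0, 0],
])

```text
clock: 14.95
tcp_pos: [0.4534, -0.2385, 0.008]
orientation: [-2.315, -2.121, -0.003]
contact_force: [-0.1, -0.5, -1.8]
grip_width: 0.047
gripper_force: 82.4
```

Call:
apply_moves([
  [0, 0, 0.006, 0, 0, 0],
  [0, 0, 0.012, 0, 0, 0],
  [0, 0, 0.012, 0, 0, 0],
])

```text
clock: 15.32
tcp_pos: [0.4535, -0.2385, 0.0051]
orientation: [-2.315, -2.121, -0.003]
contact_force: [-0.6, -0.7, -1.7]
grip_width: 0.0467
gripper_force: 82.4
```

Call:
apply_moves([
  [0, 0, 0.006, 0, 0, 0],
  [0, 0, 0.012, 0, 0, 0],
  [0, 0, 0.012, 0, 0, 0],
])

```text
clock: 15.7
tcp_pos: [0.4537, -0.2385, 0.0028]
orientation: [-2.315, -2.121, -0.004]
contact_force: [-1.8, 0.8, 6.9]
grip_width: 0.0465
gripper_force: 86.9
```

Call:
apply_moves([
  [0, 0, 0.004, 0, 0, 0],
  [0, 0, 0.006, 0, 0, 0],
  [0, 0, 0.006, 0, 0, 0],
])

```text
clock: 16.08
tcp_pos: [0.4537, -0.2386, 0.0026]
orientation: [-2.315, -2.12, -0.006]
contact_force: [-6.8, 3.9, 27.4]
grip_width: 0.0466
gripper_force: 97.3
```

Call:
apply_moves([
  [0, 0, -0.005, 0, 0, 0],
  [0, 0, -0.005, 0, 0, 0],
])

```text
clock: 16.32
tcp_pos: [0.4537, -0.2386, 0.0027]
orientation: [-2.315, -2.121, -0.004]
contact_force: [-2.3, 1.0, 12.2]
grip_width: 0.0468
gripper_force: 89.3
```

Call:
apply_moves([
  [0, 0, 0, 0, 0, 0],
  [0, 0, 0, 0, 0, 0],
  [0, 0, 0, 0, 0, 0],
  [0, 0, 0, 0, 0, 0],
], claw=0.8, newtons=20)

```text
clock: 16.82
tcp_pos: [0.4535, -0.2385, 0.0019]
orientation: [-2.315, -2.121, -0.003]
contact_force: [-0.1, 0.6, -0.3]
grip_width: 0.0683
gripper_force: 0.0
```

Call:
apply_moves([
  [0, 0, -0.04, 0, 0, 0],
  [0, 0, -0.12, 0, 0, 0],
  [0, 0, -0.3, 0, 0, 0],
  [0, 0, -0.5, 0, 0, 0],
  [0, 0, -0.65, 0, 0, 0],
])

```text
clock: 17.45
tcp_pos: [0.4537, -0.2393, 0.1671]
orientation: [-2.317, -2.121, -0.005]
contact_force: [1.4, -0.7, -0.6]
grip_width: 0.0683
gripper_force: 0.0
```

Call:
apply_moves([
  [-0.2, 0, -0.1, 0, 0, 0],
  [-0.4, -0.2, -0.2, 0, 0, 0],
  [-0.4, -0.4, -0.2, 0, 0, 0],
  [-0.4, -0.4, -0.2, 0, 0, 0],
])

```text
clock: 17.95
tcp_pos: [0.3404, -0.3309, 0.2149]
orientation: [-2.322, -2.112, -0.005]
contact_force: [1.9, -0.0, 0.5]
grip_width: 0.0684
gripper_force: 0.0
```

Run:
```python
from meas import *
o=r.get_obs();print(o['clock'],o['tcp_pos'],o['contact_force'],o['grip_width'],o['gripper_force'],abs(o['qvel']).max())
f=r.grab_frame('side');save('s7.png',f['pixels'][100:360,190:470].repeat(2,0).repeat(2,1))
T=r.grab_frame('top')
m=yellow(f,(260,220,430,360),120);print(m.sum(),rectz(f,m,.008))
m=yellow(T,(320,130,430,270),120);print(m.sum(),rectz(T,m,.008))
```

```text
17.95 [ 0.3404 -0.3309  0.2149] [ 1.8517 -0.031   0.4717] 0.0683928829394767 0.0 0.0723266087880376
659 [ 453.871  -235.5087   85.2858   49.9314   85.5313]
943 [ 457.1132 -201.8208  147.4658   47.7898   85.2054]
```

View pics/s7.png

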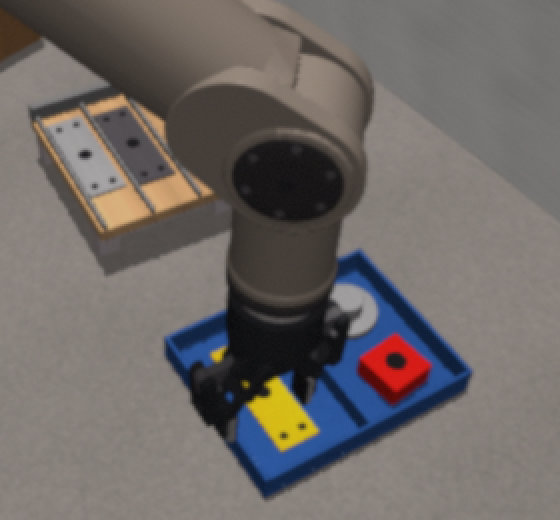

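The strip lies at the bay's centre, (0.457, -0.202), and measures 147 × 48 mm at floor height, so it is flat. The other strips and the kit parts look unmoved, and the gripper is clear.

```bash
python3 -c "
from bench import r
print(r.hand_in())"
```

```text
the job is handed in; nothing more can be done
None
```

I handed the job in at about 18 s: the yellow strip was slid out to about 58 mm of overhang, let go, gripped, lifted off and released inside the empty bay. The last pictures show it flat at the bay's centre and the other strips and kit parts apparently unmoved; the hand-in returned no verdict.

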